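# Load the press shuttle and index it under the ram

### The job

Take the aluminium block with the single round bore out of the kit tray (its neighbours leave room for fingers only at its two ends, so set it down on the bench and take it again across its faces) and lower it gently into the shuttle's nest until it stands fully down between the cheeks. Then pull the spring knob of the index plunger, slide the carriage one notch towards the press and let the knob go, so that the plunger snaps fully home in the press-station notch with the block still standing in the nest. Leave the other blocks, the bin of bushes and the hammer as they are.

Things in the scene. Friction and masses are not known exactly. Their poses are not given: they have to be found in the camera images.
- tray: black kit tray, fixed, 125 (x) x 72 (y) mm, floor 6 mm thick; origin at the middle of its underside. Three upright blocks stand in a row along its x, pitch 38 mm, in 33 mm wide slots between 5 mm ribs 30 mm high: only 8 mm is free between the faces of neighbours. It has no walls at its y ends: the blocks' ends are free there. Which block is in which slot varies.
- bored_block_center (a point): centre of the block to load: aluminium, 30 mm (its x, thickness) x 54 mm (its y, length) x 48 mm (its z, height), about 0.18 kg, ONE round 17 mm bore down the middle of its top. The point lies 24 mm above its underside; axes as the block's. In the tray its y is the tray's y. Either way round will do in the nest.
- twin_block_center (a point): centre of a neighbouring block of the same outer size with two 9 mm bores in its top; leave it in the tray
- slot_block_center (a point): centre of a neighbouring block of the same outer size with an 8 x 34 mm slot in its top; leave it in the tray
- shuttle: the fixed press shuttle. Origin on the bench, below the carriage's middle at the load station; +y is the slide direction, towards the press. Base plate 12 mm thick, y = -140 to +250 mm, x = -65 to +85 mm. Press at its +y end: column y = 285 to 360 mm, 60 mm wide, 380 mm high; overarm and ram guide (56 mm wide) reach back to y = 157 mm, 170 mm above the bench.
- ram_tip (a point): lower end of the press ram's tool, 22 mm across, 128 mm above the bench; the block must end up beneath it (within about 10 mm along the slide)
- nest (a point): middle of the nest's floor on the carriage, 54 mm above the bench, 110 mm short of the ram at the load station; axes as the shuttle's. The block stands in it with its 54 mm length along y, between white end cheeks 60 mm apart, as high as the block and flared at the top. So fingers fit only on its 30 mm faces (+x and -x sides), open above ribs 6 mm high, 35 mm apart.
- carriage (a joint): travel of the carriage along the shuttle's +y, m: about 0 (play 1.5 mm) when locked at the load station. The next notch, at the press, is in a catch clamped anywhere from 0.104 to 0.116: its place varies and must be felt; the pin drops in within about 1.5 mm either side. Travel ends on stops at -0.003 and 0.126. Sliding takes about 2 N, with the pin lifted or riding on the bar.
- plunger (a joint): how far the plunger is pulled up, m: 0 fully home in a notch; the pin clears the index bar at 0.010 (let go between notches, it rests on the bar at 0.009 to 0.010); end of travel 0.015. Spring 8 N at 0, 11 N at 0.015. Its roller nose snaps into a notch by itself when the knob is free to fall and then locks the carriage.
- knob (a point): centre of the plunger's black pull knob on the far (+x), rear (-y) corner of the carriage, 65 mm off its centre line: round, upright, 28 mm across, reaching 11 mm above and 13 mm below this point, the lower 8 mm tapering in; 85 mm above the bench when home. Below it an 18 mm sleeve; the carriage's top is 35 mm below this point.
- bush_bin: small open blue bin of brass bushes, 100 x 150 x 60 mm, origin at the middle of its underside; a bystander
- hammer: hammer, 250 mm long, lying on the bench; a bystander
There are look-alikes about, which are no part of the job. What is shaped like the part that bears bored_block_center but yellow is not meant.

How it is judged (in metres and radians):
On the way, in this order (a step that is already met when the one before it is completed fails the run):
1. the bored block stands fully down in the nest and is let go, the carriage still locked at the load station (x of bored_block_center in the frame of nest between -0.005 and 0.005 m and y of bored_block_center in the frame of nest between -0.005 and 0.005 m and z of bored_block_center in the frame of nest between 0.021 and 0.0265 m and angle between bored_block_center's own z axis and vertical below 0.08 rad and contact force between bored_block and the fingers below 0.1 N and value of joint carriage below 0.005 m and value of joint plunger below 0.002 m), for 0.2 s.
2. the plunger is pulled clear of the load-station notch (value of joint plunger above 0.0085 m), for 0.1 s.
At the end, for the whole second after the job is handed in: The carriage is at rest in the press-station notch (travel between 0.100 and 0.120 m) with the plunger fully home (pulled less than 2 mm), and the bored block stands at rest in the nest: within 5 mm of its middle, its underside on the nest's floor to 2.5 mm, upright within 0.08 rad (value of joint carriage between 0.1 and 0.12 m and value of joint plunger below 0.002 m and velocity of joint carriage between -0.005 and 0.005 m/s and x of bored_block_center in the frame of nest between -0.005 and 0.005 m and y of bored_block_center in the frame of nest between -0.005 and 0.005 m and z of bored_block_center in the frame of nest between 0.021 and 0.0265 m and angle between bored_block_center's own z axis and vertical below 0.08 rad and linear speed of bored_block below 0.01 m/s); the robot touches nothing.
It fails at once if the block is dropped into the nest instead of being lowered (horizontal distance between bored_block_center and nest below 0.03 m and z of bored_block_center in the frame of nest below 0.09 m and linear speed of bored_block above 0.6 m/s).
It fails at once if a neighbouring block is moved or taken (distance of any of twin_block_center, slot_block_center from where it was at the start of the episode above 0.015 m).
It fails at once if the bin of bushes or the hammer is moved (distance of any of bush_bin, hammer from where it was at the start of the episode above 0.02 m).
It also fails if it takes over 67 s, if anything falls off the work surface, if the arm or the gripper's body presses on something with over 40 N, if the wrist force passes 120 N, or if a joint passes its speed limit or range.

### The arm

A 6-joint arm with a two-finger parallel gripper is mounted at the origin on the work surface. World frame = base frame: x ahead of the robot, y to its left, z up, the work surface at z = 0. Lengths are in mm, angles in degrees, forces in N, time in s.
With the tool pointing down it reaches from about 400 to 825 mm from the base axis. Payload 7 kg.
Tool frame: the origin (TCP) lies midway between the tips of the shut fingers; the grasp point (between the pads) lies 19 mm behind it; z points along the fingers, y is the line along which they close (so a half turn about z gives the same grasp; the last joint's range is limited). The gripper opens to 88 mm and grips with 3 to 60 N. Pads are 19 mm wide; open, the fingers measure 130 mm over their backs; the gripper's body (78 mm by 193 mm) begins 47 mm behind the grasp point.
Start: joints at [-53.222, 20.546, 0.682, 0, -70.136, -16.507], TCP at [233.836, -633.179, 226.561] pointing down, gripper open.
Joint ranges: [-176.03, 176.03], [-82.01, 121.73], [-58.28, 71.71], [-173.87, 95.51], [-174.79, -0.11], [-173.66, 173.66]. Speed limits (degrees/s): [136.94, 136.94, 172.46, 180, 180, 180].

### API

Orientations are given as [roll, pitch, yaw] about the fixed x, y, z axes, in that order (R = Rz(yaw) Ry(pitch) Rx(roll)).
In Python, from cell import get_obs, get_image, camera_info, hand_in, recognise, pinpoint gives the robot as it stands.
- The arm moves only by the tool jog_arm, never from a script. Its argument "series" is a list of rows, each a list of 5 numbers: the closure, from -1 (fully open) to 1 (shut), then the shift along the tool's x, y, z in mm, then the turn about the tool's z in rad. In form: [[gripper, dx, dy, dz, yaw], ...]. A call has exactly 8 rows; each row shifts and turns the commanded pose from where the row before left it, along the tool's axes as they then stand; what a row does not reach is not made up. A row lasts 1/10 s, in which the tool goes at most 50 mm and 8.59 degrees, less where a joint would pass 70% of its speed; a pose out of reach is approached as far as the arm can. A call is refused whole if a number of a shift passes 50 or a number of a turn 0.15, either way. A call with a gripper value outside its range is refused whole. The fingers move at their own pace and stop on an object; the grip force is fixed at half the most. Time passes only in rows, so rows that do not move let the fingers close, or fill a call up. It gives the time, the measured TCP pose, the force, the opening and the grip force at its end, in the units of the state.
- get_obs(): the state, without advancing time (a new reading comes with each control period).
- get_image(name): name is "scene" or "top"; returns the picture (384x512x3 uint8, blue, green, red); there is no depth.
- camera_info(name): a dict with "camera_matrix" (3x3 intrinsics, pixels), "pose" (4x4, takes a point from camera to world coordinates). Camera axes: x right, y up, looking along -z (the intrinsics and any distortion apply to the point x, -y, -z); pixel columns grow to the right and rows downward; lengths in mm; the calibration is good to about 2 mm. A picture is of the moment at which its call begins. camera_info takes no time and is no camera call.
- hand_in(): hands the job in; it is judged then, once.
Trained networks look in the newest picture that a camera, given by its name, has taken for a name from the list of things; names that differ only in an ending like _2 or _b are one class to them, and where a whole thing is asked for, a point or a joint stands for the part that bears it (a point fixed in the world has none). Each returns a list of dicts, best first, with "confidence" (0 to 1); they miss things now and then, are a little off and sometimes report something else, mostly with a low value. They report only what shows in the picture. A call takes as long as a camera call. They do not tell look-alikes from the thing itself.
- recognise(camera, name): "centre" ([row, column] in pixels, amid what is visible of it).
- pinpoint(camera, name): "centre" ([row, column] in pixels: a listed point, or the origin of a listed thing).
The state is a dict: "time_s": time; "q": joint angles; "qvel": joint speeds; "joint_torque": joint torques, N m; "tool_pos": TCP position; "tcp_rot": TCP orientation; "contact_force": force on the tool from outside, world axes, zero at the start; "wrist_torque": the same for the moment, N m; "opening": opening from 0.0 (shut) to 1.0 (fully open); "finger_force": force on a finger pad.
Only numpy, scipy, OpenCV 4.12 (cv2) and the standard library are available. Lean on these libraries where they do the work, as an engineer would, in place of code of your own. Each camera call takes 0.05 s, during which the arm holds its last target. There are 200 camera calls.

## Working session

There is one attempt and no reset: what is moved stays moved. The work goes in short steps, Python scripts to look and compute and a tool call to move; the robot and the scene stay as the last step left them, time stands still between calls to the robot, and variables do not carry over. Pictures are saved under pics/ and viewed, at most 10 in all, crops included, and the job is handed in when it is done.

Besides the shell and the picture viewer there is one more tool, called after "Request:" by a JSON object that holds its "op" and its "data". jog_arm: Moves the arm, as the interface text tells. Its arguments: {"type":"object","properties":{"series":{"type":"array"}},"required":["series"]}

```bash
mkdir -p pics; ls; cat > h.py <<'E'
import numpy as np, cv2
from cell import *
def ray(cam,rc):
    ci=camera_info(cam);K=np.array(ci["camera_matrix"],float);T=np.array(ci["pose"],float)
    d=np.array(ci.get("distortion",np.zeros(5)),float).ravel() if ci.get("distortion") is not None else np.zeros(5)
    u=cv2.undistortPoints(np.array([[[rc[1],rc[0]]]],float),K,d)[0,0]
    v=T[:3,:3]@np.array([u[0],-u[1],-1]);return T[:3,3],v
def onz(cam,rc,z):
    o,v=ray(cam,rc);return o+v*(z-o[2])/v[2]
def tri(a,b):
    A=np.zeros((3,3));B=np.zeros(3)
    for o,v in (a,b):
        v=v/np.linalg.norm(v);P=np.eye(3)-np.outer(v,v);A+=P;B+=P@o
    return np.linalg.solve(A,B)
E
python3 - <<'E'
from h import *
a=get_image("scene");b=get_image("top")
cv2.imwrite("pics/s.png",cv2.resize(a,(800,600)));cv2.imwrite("pics/t.png",cv2.resize(b,(800,600)))
print(camera_info("top"),camera_info("scene"))
Z=dict(tray=0,bored_block_center=30,twin_block_center=30,slot_block_center=30,shuttle=0,nest=54,knob=85,ram_tip=128,bush_bin=0,hammer=10)
for n,z in Z.items():
  for c in("top","scene"):
    try:
      for r in pinpoint(c,n)[:3]: print(n,c,np.round(r["centre"],1),round(r["confidence"],2),np.round(onz(c,r["centre"],z),1))
    except Exception as e: print(n,c,e)
print(get_obs())
E
```

```text
pics
{'camera_matrix': array([[362.52050975,   0.        , 250.82169266],
       [  0.        , 362.52050975, 195.01672601],
       [  0.        ,   0.        ,   1.        ]]), 'pose': array([[-1.43011555e-02,  9.97184572e-01, -7.36098233e-02,
         4.90978720e+02],
       [-9.99848924e-01, -1.49890397e-02, -8.80105672e-03,
        -6.82017239e+01],
       [-9.87961855e-03,  7.34728374e-02,  9.97248282e-01,
         1.11168761e+03],
       [ 0.00000000e+00,  0.00000000e+00,  0.00000000e+00,
         1.00000000e+00]])} {'camera_matrix': array([[495.63066001,   0.        , 252.99197018],
       [  0.        , 495.63066001, 193.51286653],
       [  0.        ,   0.        ,   1.        ]]), 'pose': array([[-3.98474442e-01, -5.87621674e-01,  7.04215086e-01,
         1.39895561e+03],
       [ 9.16976253e-01, -2.71400095e-01,  2.92397914e-01,
         2.50251820e+02],
       [ 1.93046892e-02,  7.62261606e-01,  6.46981123e-01,
         8.52484200e+02],
       [ 0.00000000e+00,  0.00000000e+00,  0.00000000e+00,
         1.00000000e+00]])}
tray top [225.6 343.4] 0.75 [ 475.3 -339.2    0. 
[... 1577 characters left out ...]
  10. ]
{'time_s': 1.1, 'q': array([-5.32239525e+01,  2.05451302e+01,  6.81893647e-01,  2.82857367e-04,
       -7.01348783e+01, -1.65062029e+01]), 'qvel': array([-0.01966271,  0.06445965,  0.00012294,  0.02533953, -0.01309568,
        0.09742385]), 'joint_torque': array([-2.52551763e-04, -5.82400060e+01,  2.93299681e+01,  7.00274259e+00,
        1.23905606e-02, -6.91715016e-06]), 'tool_pos': array([ 233.81777116, -633.19293155,  226.57553182]), 'tcp_rot': array([-1.79998117e+02,  2.80545072e-04, -1.59730059e+02]), 'contact_force': array([-0.65809632, -0.58186075,  0.64953327]), 'wrist_torque': array([-0.02407113,  0.03650713, -0.02083539]), 'finger_force': 0.0, 'opening': 0.9960170162676188}
```

View pics/t.png

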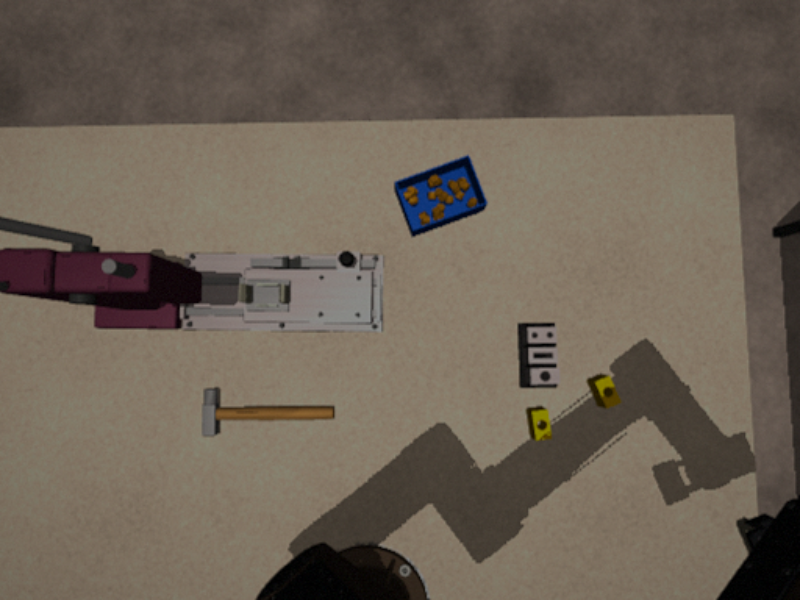

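View pics/s.png

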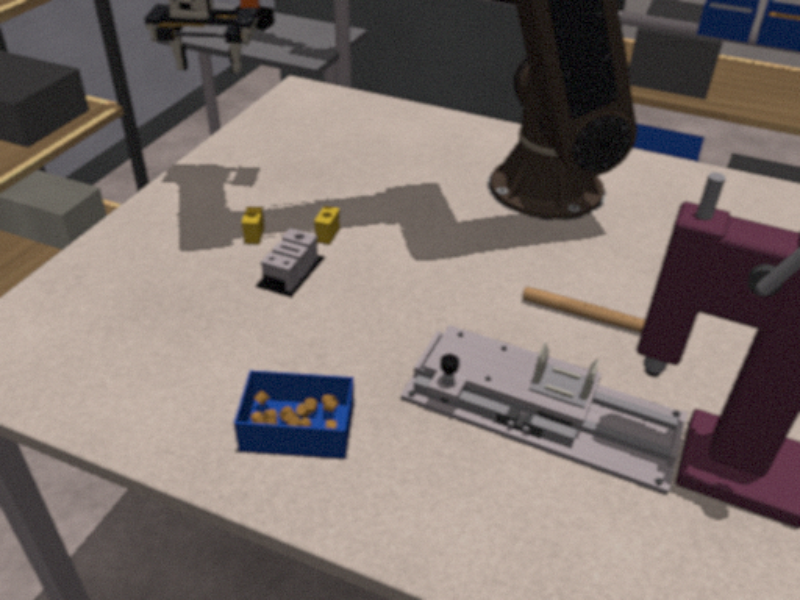

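```bash
python3 - <<'E'
import cv2
b=cv2.imread("pics/t.png");b=get=cv2.resize(b,None,fx=.64,fy=.64)
c=cv2.resize(b[190:265,310:410],(800,600),interpolation=cv2.INTER_CUBIC);cv2.imwrite("pics/tray.png",c)
E
```

```text
(no output)
```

View pics/tray.png

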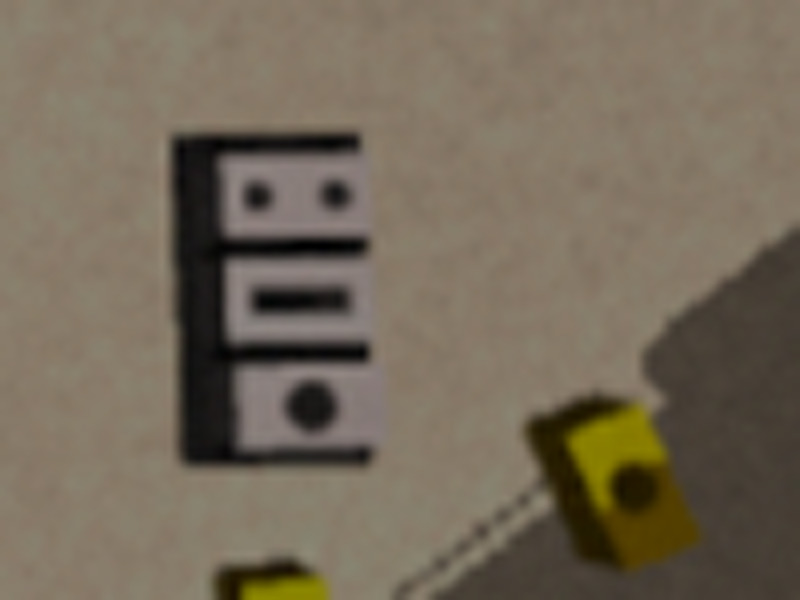

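```bash
python3 - <<'E'
from h import *
def rep(n,z):
  out=[]
  for k in range(3):
    P={}
    for c in("top","scene"):
      get_image(c); P[c]=[x["centre"] for x in pinpoint(c,n)[:3] if x["confidence"]>.5]
    best=None
    for a in P["top"]:
      for b in P["scene"]:
        A=onz("top",a,z);B=onz("scene",b,z)
        d=np.linalg.norm(A-B)
        if d<35: print(n,np.round(A,1)[:2],np.round(B,1)[:2],np.round(tri(ray("top",a),ray("scene",b)),1))
for n,z in dict(nest=54,knob=85,ram_tip=128,shuttle=0,twin_block_center=30,slot_block_center=30,bored_block_center=30,tray=0).items(): rep(n,z)
b=get_image("top");g=cv2.cvtColor(b,cv2.COLOR_BGR2GRAY)
# block tops: bright regions in the tray
c=g[195:260,320:372]
m=(c>150).astype(np.uint8)
hsv=cv2.cvtColor(b,cv2.COLOR_BGR2HSV)
np.set_printoptions(linewidth=250)
print(g[203:250,330:358])
E
```

```text
nest [593.8 174.6] [601.1 182.3] [594.  179.2  45.6]
nest [591.2 179.3] [592.1 180.1] [591.3 179.8  53. ]
knob [658.4  21.4] [659.4  22.1] [658.5  21.7  84. ]
ram_tip [595.7 287. ] [596.9 284.5] [596.  285.7 127.9]
ram_tip [591.7 278.2] [603.3 287. ] [592.4 285.  116.6]
ram_tip [587.2 284.2] [601.5 291.8] [588.1 290.8 114.9]
shuttle [586.  101.8] [581.4 108.2] [584.8 105.    2. ]
shuttle [587.3 108.2] [585.7 101.9] [587.8 105.    3.5]
shuttle [579.5 103.6] [586.8 103.4] [580.4 103.4  -6.2]
twin_block_center [ 519.4 -328.9] [ 501.  -334.2] [ 518.5 -324.    45.9]
twin_block_center [ 521.5 -347.7] [ 498.7 -343.8] [ 518.7 -337.4   47.7]
slot_block_center [ 464.2 -332.4] [ 477.3 -328.4] [ 464.2 -335.9   18.4]
bored_block_center [ 342.1 -336.6] [ 360.5 -323.2] [ 338.8 -338.3   12.5]
bored_block_center [ 402.  -456.6] [ 413.2 -457.2] [ 402.2 -462.3   20.9]
bored_block_center [ 339.9 -329.8] [ 349.6 -336. ] [ 340.6 -335.8   23.5]
bored_block_center [ 436.2 -333.3] [ 427.1 -336.5] [ 436.5 -331.1   38. ]
bored_block_center [ 402.9 -455.7] [ 418.2 -441.8] [ 400.5 -457.9   15.1]
bored_block_center [ 339.9 -330.4] [ 358.1 -331.2] [ 339.2 -337.5   15.6]
bored_block_center [ 404.3 -460.5] [ 414.3 -450.1] [ 402.5 -461.5   20.1]
tray [ 470.1 -340.9] [ 482.3 -344.9] [ 471.5 -347.1   -9.4]
tray [ 476.5 -344.8] [ 477.9 -342. ] [ 476.1 -344.3   -1.9]
tray [ 473.3 -328.5] [ 478.6 -344.5] [ 476.5 -336.4   -0.6]
[[127 127 123 ... 121 126 122]
 [126 127 125 ... 125 129 121]
 [125 129 130 ... 124 124 128]
 ...
 [127 128  85 ...  29  90 121]
 [126 128 115 ...  95 117 126]
 [124 123 126 ... 132 128 127]]
```

```bash
python3 - <<'E'
from h import *
I=np.mean([get_image("top").astype(float) for _ in range(12)],0)
J=np.mean([get_image("scene").astype(float) for _ in range(6)],0)
np.save("top.npy",I);np.save("scene.npy",J)
c=I[158:218,140:252];cv2.imwrite("pics/shut.png",np.clip(cv2.resize(c,None,fx=7,fy=7,interpolation=cv2.INTER_CUBIC)*1.3,0,255)[:, :800])
# tray blocks
c=I[198:252,325:362];u=cv2.resize(c,None,fx=8,fy=8,interpolation=cv2.INTER_CUBIC).clip(0,255).astype(np.uint8)
lab=cv2.cvtColor(u,cv2.COLOR_BGR2LAB).astype(int)
hs=cv2.cvtColor(u,cv2.COLOR_BGR2HSV)
m=((lab[...,2]<132)&(lab[...,0]>110)).astype(np.uint8)
f=lambda p:onz("top",(198+(p[1]+.5)/8-.5,325+(p[0]+.5)/8-.5),54)[:2]
cs,h=cv2.findContours(m,cv2.RETR_CCOMP,cv2.CHAIN_APPROX_NONE)
for i,k in enumerate(cs):
  A=cv2.contourArea(k)
  if A<300: continue
  w=np.array([f(p) for p in k[:,0]],np.float32)
  r=cv2.minAreaRect(w); print(h[0][i][3]>=0,A,np.round(r[0],1),np.round(r[1],1),round(r[2],1))
E
```

```text
False 10691.0 [ 434.  -339.1] [28.9 52. ] 0.9
True 471.0 [ 432.6 -324.6] [ 9.8 11.9] 79.8
True 603.0 [ 438.5 -352.9] [15.4 14.1] 38.2
True 3269.5 [ 433.4 -339.2] [28.2 21.7] 5.5
False 10897.0 [ 471.9 -336.1] [52.1 28.9] 88.8
True 361.0 [ 479.2 -316.9] [11.6  7.2] 89.2
True 4231.0 [ 475.1 -337.8] [40.1 19.1] 89.2[ WARN:0@16.458] global loadsave.cpp:1063 imwrite_ Unsupported depth image for selected encoder is fallbacked to CV_8U.
Traceback (most recent call last):
  File "h.py", line 9, in onz
    o,v=ray(cam,rc);return o+v*(z-o[2])/v[2]
        ~~~^^^^^^^^
  File "h.py", line 4, in ray
    ci=camera_info(cam);K=np.array(ci["camera_matrix"],float);T=np.array(ci["pose"],float)
ValueError: time passes only in moves, steps and waits
```

View pics/shut.png

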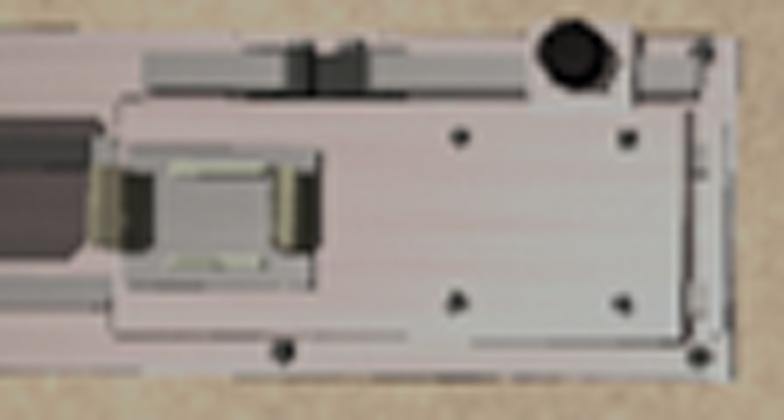

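```bash
python3 - <<'E'
from h import *
g=lambda x,y,z:np.round(onz("top",(158+(y+.5)/7-.5,140+(x+.5)/7-.5),z)[:2],1)
print("nest cheeks",g(196.5,207.5,102),"left",g(118,207,102),"right",g(276,208,102))
print("ribs",g(220,168,60),g(218,262,60))
print("knob",g(575,53,96))
print("rear corners",g(738,37,12),g(732,380,12))
print("front edge pts",g(40,29,12),g(40,371,12))
print(get_obs()["time_s"])
E
```

```text
nest cheeks [590.9 173.6] left [591.6 205.1] right [590.3 141.7]
ribs [611.5 173.9] [572.2 174.6]
knob [651.9  21.9]
rear corners [671.2 -42.1] [521.3 -37.5]
front edge pts [679.6 264.2] [529.5 263.1]
6.85
```

Request:
{"op": "jog_arm", "data": {"series": [[-1,0,0,0,0.15],[-1,0,0,0,0.15],[-1,0,0,0,0.054],[-1,-27,40,0,0],[-1,-27,40,0,0],[-1,-27,40,0,0],[-1,-27,40,0,0],[-1,-27,40,0,0]]}}

```text
time_s: 7.65
tool_pos: [369.6, -431.6, 226.8]
tcp_rot: [-180.0, 0.0, 180.0]
contact_force: [1.7, -1.1, 0.1]
opening: 0.999
finger_force: 0.0
```

Request:
{"op": "jog_arm", "data": {"series": [[-1,-21,31,0,0],[-1,-21,31,0,0],[-1,-22,30,0,0],[-1,0,0,40,0],[-1,0,0,40,0],[-1,0,0,46,0],[-1,0,0,0,0],[-1,0,0,0,0]]}}

```text
time_s: 8.45
tool_pos: [432.9, -341.5, 101.2]
tcp_rot: [-180.0, -0.1, -180.0]
contact_force: [1.4, -0.4, 0.8]
opening: 0.998
finger_force: 0.0
```

```bash
python3 - <<'E'
from h import *
a=get_image("top")[200:290,300:420];b=get_image("scene")[100:190,130:250]
cv2.imwrite("pics/g1.png",cv2.resize(np.hstack([a,b]),None,fx=3.3,fy=3.3,interpolation=cv2.INTER_CUBIC))
print(get_obs()["tool_pos"])
E
```

```text
[ 434.43563481 -342.12646749  103.03489171]
```

View pics/g1.png

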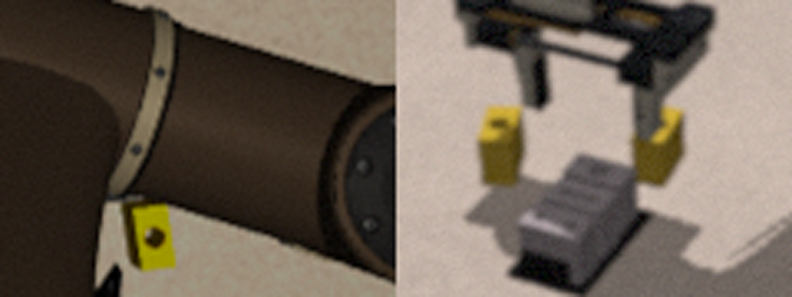

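Request:
{"op": "jog_arm", "data": {"series": [[-1,-1,2,20,0],[-1,0,0,20,0],[-1,0,0,20,0],[-1,0,0,15,0],[-1,0,0,10,0],[-1,0,0,0,0],[0.4,0,0,0,0],[1,0,0,0,0]]}}

```text
time_s: 9.35
tool_pos: [434.8, -339.6, 16.8]
tcp_rot: [-180.0, 0.1, 180.0]
contact_force: [-0.7, -0.0, -0.1]
opening: 0.876
finger_force: 0.0
```

Request:
{"op": "jog_arm", "data": {"series": [[1,0,0,0,0],[1,0,0,0,0],[1,0,0,0,0],[1,0,0,0,0],[1,0,0,0,0],[1,0,0,0,0],[1,0,0,0,0],[1,0,0,0,0]]}}

```text
time_s: 10.15
tool_pos: [434.1, -339.3, 15.9]
tcp_rot: [-180.0, 0.0, 180.0]
contact_force: [-0.7, 2.4, 5.7]
opening: 0.614
finger_force: 29.9
```

Request:
{"op": "jog_arm", "data": {"series": [[1,0,0,-5,0],[1,0,0,-15,0],[1,0,0,-30,0],[1,0,0,-30,0],[1,-15,30,0,0],[1,-20,40,0,0],[1,-20,40,0,0],[1,-15,40,0,0]]}}

```text
time_s: 10.95
tool_pos: [504.4, -187.8, 95.5]
tcp_rot: [180.0, -0.0, 180.0]
contact_force: [0.3, -0.5, -2.3]
opening: 0.611
finger_force: 29.9
```

Request:
{"op": "jog_arm", "data": {"series": [[1,0,0,0,0],[1,0,0,20,0],[1,0,0,25,0],[1,0,0,20,0],[1,0,0,12,0],[1,0,0,5,0],[1,0,0,2,0],[1,0,0,0,0]]}}

```text
time_s: 11.75
tool_pos: [504.3, -189.4, 12.0]
tcp_rot: [-180.0, 0.0, 180.0]
contact_force: [-0.3, 0.1, -2.7]
opening: 0.614
finger_force: 29.9
```

Request:
{"op": "jog_arm", "data": {"series": [[1,0,0,1,0],[1,0,0,1,0],[1,0,0,0.5,0],[1,0,0,0,0],[1,0,0,0,0],[1,0,0,0,0],[1,0,0,0,0],[1,0,0,0,0]]}}

```text
time_s: 12.55
tool_pos: [504.4, -189.3, 9.9]
tcp_rot: [-180.0, 0.1, -180.0]
contact_force: [-2.0, 0.7, 5.4]
opening: 0.613
finger_force: 29.9
```

Request:
{"op": "jog_arm", "data": {"series": [[0,0,0,0,0],[-1,0,0,0,0],[-1,0,0,0,0],[-1,0,0,0,0],[-1,0,0,0,0],[-1,0,0,0,0],[-1,0,0,-20,0],[-1,0,0,-35,0]]}}

```text
time_s: 13.35
tool_pos: [502.0, -189.1, 62.4]
tcp_rot: [180.0, -0.3, 180.0]
contact_force: [1.2, -0.7, 0.2]
opening: 1.0
finger_force: 0.0
```

Request:
{"op": "jog_arm", "data": {"series": [[-1,0,0,-20,0],[-1,0,0,0,-0.143],[-1,0,0,0,-0.14],[-1,0,0,0,-0.14],[-1,0,0,0,-0.14],[-1,0,0,0,-0.14],[-1,0,0,0,-0.14],[-1,0,0,0,-0.14]]}}

```text
time_s: 14.15
tool_pos: [503.9, -189.2, 84.0]
tcp_rot: [180.0, -0.0, -123.4]
contact_force: [-0.1, -0.4, -0.6]
opening: 1.002
finger_force: 0.0
```

Request:
{"op": "jog_arm", "data": {"series": [[-1,0,0,0,-0.14],[-1,0,0,0,-0.14],[-1,0,0,0,-0.14],[-1,0,0,0,-0.14],[-1,0,0,0,0],[-1,0,0,0,0],[-1,0,0,0,0],[-1,0,0,0,0]]}}

```text
time_s: 14.95
tool_pos: [503.9, -189.2, 84.0]
tcp_rot: [180.0, 0.0, -91.7]
contact_force: [-0.9, 0.1, 0.9]
opening: 1.001
finger_force: 0.0
```

Request:
{"op": "jog_arm", "data": {"series": [[-1,0,0,30,0],[-1,0,0,25,0],[-1,0,0,10,0],[-1,0,0,4,0],[1,0,0,0,0],[1,0,0,0,0],[1,0,0,0,0],[1,0,0,0,0]]}}

```text
time_s: 15.75
tool_pos: [504.5, -189.3, 15.9]
tcp_rot: [-179.9, -0.0, -91.6]
contact_force: [0.5, -0.2, -0.6]
opening: 0.698
finger_force: 0.0
```

Request:
{"op": "jog_arm", "data": {"series": [[1,0,0,0,0],[1,0,0,0,0],[1,0,0,0,0],[1,0,0,0,0],[1,0,0,0,0],[1,0,0,0,0],[1,0,0,0,0],[1,0,0,0,0]]}}

```text
time_s: 16.55
tool_pos: [504.1, -189.2, 15.1]
tcp_rot: [-180.0, -0.0, -91.6]
contact_force: [-0.1, -0.4, 0.7]
opening: 0.344
finger_force: 29.6
```

Request:
{"op": "jog_arm", "data": {"series": [[1,0,0,-10,0],[1,0,0,-30,0],[1,0,0,-45,0],[1,0,0,-50,0],[1,-30,-8,0,0],[1,-40,-9,0,0],[1,-40,-9,0,0],[1,-40,-9,0,0]]}}

```text
time_s: 17.35
tool_pos: [542.7, -39.0, 150.7]
tcp_rot: [180.0, 0.0, -91.6]
contact_force: [1.0, -0.5, -2.2]
opening: 0.344
finger_force: 29.6
```

Request:
{"op": "jog_arm", "data": {"series": [[1,-40,-9,0,0],[1,-40,-9,0,0],[1,-40,-9,0,0],[1,-40,-9,0,0],[1,-30,-3,0,0],[1,-20,-3,0,0],[1,-6,0,0,0],[1,0,0,0,0]]}}

```text
time_s: 18.15
tool_pos: [590.7, 174.7, 149.9]
tcp_rot: [180.0, -0.0, -91.6]
contact_force: [-0.8, -0.4, -2.2]
opening: 0.346
finger_force: 29.6
```

```bash
python3 - <<'E'
from h import *
o=get_obs();print(o["tool_pos"],o["tcp_rot"],o["time_s"])
a=get_image("top")[140:230,120:260];b=get_image("scene")[140:280,290:410]
x=cv2.resize(a,None,fx=2.8,fy=2.8,interpolation=cv2.INTER_CUBIC);y=cv2.resize(b,None,fx=3.3,fy=3.3,interpolation=cv2.INTER_CUBIC)
c=np.zeros((480,800,3),np.uint8);c[:x.shape[0],:392]=x[:,:392];c[:y.shape[0],400:796]=y;cv2.imwrite("pics/n1.png",c)
E
```

```text
[590.68791222 174.68102465 149.90573236] [ 1.79952302e+02 -2.30241332e-02 -9.15580970e+01] 18.15
```

View pics/n1.png

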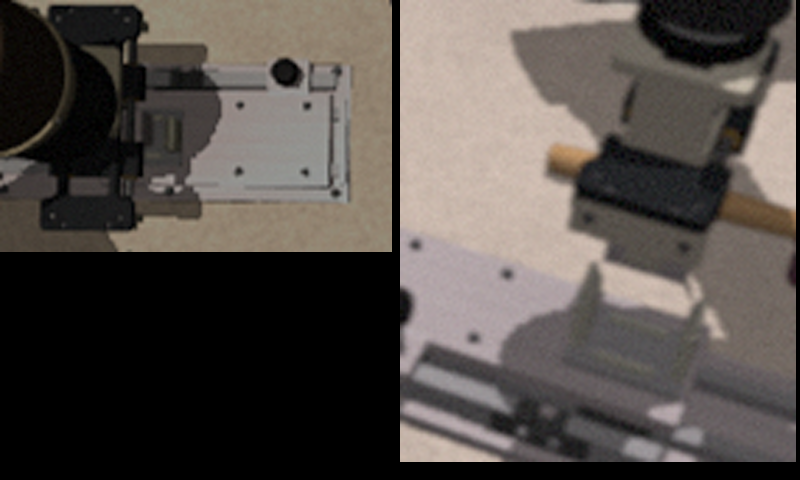

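```bash
python3 - <<'E'
from h import *
ci=camera_info("scene");K=ci["camera_matrix"];T=np.linalg.inv(ci["pose"])
def pr(P):
    p=T[:3,:3]@P+T[:3,3];u=K@np.array([p[0],-p[1],-p[2]]);return u[:2]/u[2]
th=np.radians(-1.57);X=np.array([np.cos(th),np.sin(th),0]);Y=np.array([-np.sin(th),np.cos(th),0])
def dr(img,pts,r0,c0,f,h,w):
    x=cv2.resize(img[r0:r0+h,c0:c0+w],None,fx=f,fy=f,interpolation=cv2.INTER_CUBIC)
    x=np.clip(x*1.4,0,255).astype(np.uint8)
    for p,col in pts:
        u=pr(p);cv2.circle(x,(int((u[0]-c0+.5)*f),int((u[1]-r0+.5)*f)),2,col,-1)
    return x
S=np.load("scene.npy")
I=np.mean([get_image("scene").astype(float) for _ in range(4)],0)
N=np.array([591.5,174.8,0]);B=np.array([590.7,174.7,0])
Z=np.array([0,0,1.])
a=[(N+X*sx*17.5+Y*sy*30+Z*z,c) for sx in(-1,1) for sy in(-1,1) for z,c in((60,(0,0,255)),(102,(0,255,0)))]
b=[(B+X*sx*15+Y*sy*27+Z*(134.8),(0,0,255)) for sx in(-1,1) for sy in(-1,1)]
cv2.imwrite("pics/n2.png",np.hstack([dr(S,a,215,335,8,62,49),dr(I,b,180,340,8,62,49)]))
E
```

```text
(no output)
```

View pics/n2.png

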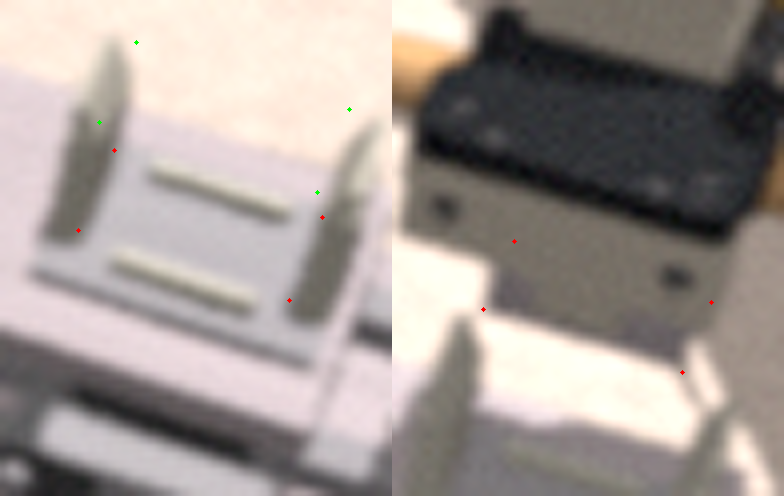

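Request:
{"op": "jog_arm", "data": {"series": [[1,1,-1.3,0,0],[1,0,0,10,0],[1,0,0,15,0],[1,0,0,8,0],[1,0,0,5,0],[1,0,0,3,0],[1,0,0,0,0],[1,0,0,0,0]]}}

```text
time_s: 19.25
tool_pos: [592.7, 173.6, 109.4]
tcp_rot: [-180.0, 0.0, -91.6]
contact_force: [-0.6, -1.1, -2.5]
opening: 0.339
finger_force: 29.6
```

Request:
{"op": "jog_arm", "data": {"series": [[1,0,0,2,0],[1,0,0,2,0],[1,0,0,2,0],[1,0,0,2,0],[1,0,0,2,0],[1,0,0,0,0],[1,0,0,0,0],[1,0,0,0,0]]}}

```text
time_s: 20.05
tool_pos: [592.5, 173.5, 99.1]
tcp_rot: [-180.0, 0.0, -91.6]
contact_force: [-0.3, -0.1, -2.8]
opening: 0.343
finger_force: 29.6
```

Request:
{"op": "jog_arm", "data": {"series": [[1,0,0,3,0],[1,0,0,3,0],[1,0,0,3,0],[1,0,0,3,0],[1,0,0,2,0],[1,0,0,2,0],[1,0,0,0,0],[1,0,0,0,0]]}}

```text
time_s: 20.85
tool_pos: [592.4, 173.4, 83.1]
tcp_rot: [180.0, -0.0, -91.6]
contact_force: [-0.8, -0.7, -2.6]
opening: 0.339
finger_force: 29.6
```

Request:
{"op": "jog_arm", "data": {"series": [[1,0,0,2,0],[1,0,0,2,0],[1,0,0,2,0],[1,0,0,2,0],[1,0,0,2,0],[1,0,0,2,0],[1,0,0,0,0],[1,0,0,0,0]]}}

```text
time_s: 21.65
tool_pos: [592.4, 173.4, 71.0]
tcp_rot: [180.0, -0.0, -91.6]
contact_force: [0.8, 0.0, -2.4]
opening: 0.344
finger_force: 29.6
```

Request:
{"op": "jog_arm", "data": {"series": [[1,0,0,0.7,0],[1,0,0,0.7,0],[1,0,0,0.5,0],[1,0,0,0.5,0],[1,0,0,0,0],[1,0,0,0,0],[1,0,0,0,0],[1,0,0,0,0]]}}

```text
time_s: 22.45
tool_pos: [592.4, 173.4, 69.1]
tcp_rot: [-180.0, 0.0, -91.6]
contact_force: [-3.6, 0.2, 6.3]
opening: 0.347
finger_force: 29.7
```

Request:
{"op": "jog_arm", "data": {"series": [[0.2,0,0,0,0],[0,0,0,0,0],[-0.2,0,0,0,0],[-0.2,0,0,0,0],[-0.2,0,0,0,0],[-0.2,0,0,0,0],[-0.2,0,0,-10,0],[-0.2,0,0,-30,0]]}}

```text
time_s: 23.25
tool_pos: [590.7, 172.5, 106.8]
tcp_rot: [179.7, -0.2, -91.6]
contact_force: [-0.4, -0.3, 0.6]
opening: 0.601
finger_force: 0.0
```

Request:
{"op": "jog_arm", "data": {"series": [[-0.2,0,0,-40,0],[-0.2,0,0,0,0],[-0.2,40,0,0,0],[-0.2,40,0,0,0],[-0.2,40,0,0,0],[-0.2,30,0,0,0],[-0.2,0,0,0,0],[-0.2,0,0,0,0]]}}

```text
time_s: 24.05
tool_pos: [588.5, 22.9, 149.4]
tcp_rot: [-179.9, 0.0, -91.7]
contact_force: [0.5, 0.7, -0.4]
opening: 0.598
finger_force: 0.0
```

```bash
python3 - <<'E'
from h import *
o=get_obs();print(o["tool_pos"],o["time_s"],o["opening"],o["q"])
a=get_image("top")[150:220,130:250];b=get_image("scene")[180:290,270:410]
x=cv2.resize(a,None,fx=3.3,fy=3.3,interpolation=cv2.INTER_CUBIC);y=cv2.resize(b,None,fx=2.85,fy=2.85,interpolation=cv2.INTER_CUBIC)
c=np.zeros((320,800,3),np.uint8);c[:x.shape[0],:x.shape[1]]=x;c[:y.shape[0],400:400+y.shape[1]]=y;cv2.imwrite("pics/n3.png",np.clip(c*1.3,0,255).astype(np.uint8))
E
```

```text
[588.4756356   22.87067622 149.42015039] 24.05 0.5984447506338536 [ 2.12353334e+01  1.59913159e+01 -1.65939022e+01  5.00075513e-03
 -5.73492940e+01 -2.29323475e+01]
```

View pics/n3.png

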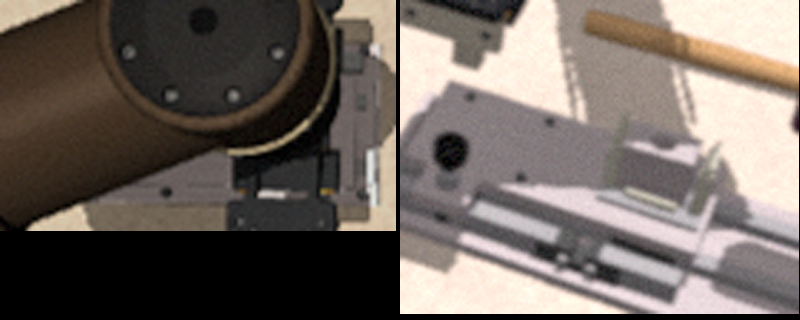

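Request:
{"op": "jog_arm", "data": {"series": [[-0.2,-0.8,-30,0,0],[-0.2,0,-35,0,0],[-0.2,0,0,20,0],[-0.2,0,0,30,0],[-0.2,0,0,20,0],[-0.2,0,0,8,0],[-0.2,0,0,4,0],[-0.2,0,0,0,0]]}}

```text
time_s: 24.95
tool_pos: [653.6, 23.1, 67.0]
tcp_rot: [-180.0, -0.0, -91.6]
contact_force: [0.1, 0.5, -0.0]
opening: 0.598
finger_force: 0.0
```

Request:
{"op": "jog_arm", "data": {"series": [[0,0,0,0,0],[0.2,0,0,0,0],[1,0,0,0,0],[1,0,0,0,0],[1,0,0,0,0],[1,0,0,0,0],[1,0,0,0,0],[1,0,0,0,0]]}}

```text
time_s: 25.75
tool_pos: [653.7, 22.5, 67.2]
tcp_rot: [-179.9, 0.0, -91.6]
contact_force: [-0.5, -0.3, 6.7]
opening: 0.305
finger_force: 30.0
```

Request:
{"op": "jog_arm", "data": {"series": [[1,0,0,-2,0],[1,0,0,-2,0],[1,0,0,-2,0],[1,0,0,-2,0],[1,0,0,-2,0],[1,0,0,-2,0],[1,0,0,0,0],[1,0,0,0,0]]}}

```text
time_s: 26.55
tool_pos: [653.5, 22.5, 76.9]
tcp_rot: [180.0, 0.0, -91.6]
contact_force: [5.7, -0.6, -11.3]
opening: 0.302
finger_force: 30.0
```

Request:
{"op": "jog_arm", "data": {"series": [[1,0,0,-1,0],[1,0,0,-1,0],[1,0,0,0,0],[1,0,0,0,0],[1,0,0,0,0],[1,0,0,0,0],[1,0,0,0,0],[1,0,0,0,0]]}}

```text
time_s: 27.35
tool_pos: [653.4, 22.6, 78.8]
tcp_rot: [180.0, 0.0, -91.6]
contact_force: [8.0, -1.3, -12.1]
opening: 0.304
finger_force: 30.0
```

Request:
{"op": "jog_arm", "data": {"series": [[1,-1,0,0,0],[1,-2,0,0,0],[1,-3,0,0,0],[1,-3,0,0,0],[1,-3,0,0,0],[1,-3,0,0,0],[1,-3,0,0,0],[1,-2,0,0,0]]}}

```text
time_s: 28.15
tool_pos: [654.0, 42.5, 78.8]
tcp_rot: [180.0, -0.0, -91.6]
contact_force: [7.6, -2.1, -11.8]
opening: 0.306
finger_force: 30.0
```

Request:
{"op": "jog_arm", "data": {"series": [[1,-4,0,0,0],[1,-5,0,0,0],[1,-5,0,0,0],[1,-5,0,0,0],[1,-5,0,0,0],[1,-5,0,0,0],[1,-5,0,0,0],[1,-5,0,0,0]]}}

```text
time_s: 28.95
tool_pos: [655.0, 81.3, 78.8]
tcp_rot: [180.0, -0.0, -91.6]
contact_force: [7.3, -2.0, -10.7]
opening: 0.304
finger_force: 30.0
```

Request:
{"op": "jog_arm", "data": {"series": [[1,-5,0,0,0],[1,-5,0,0,0],[1,-5,0,0,0],[1,-5,0,0,0],[1,-5,0,0,0],[1,-4,0,0,0],[1,-2,0,0,0],[1,0,0,0,0]]}}

```text
time_s: 29.75
tool_pos: [655.9, 112.7, 78.7]
tcp_rot: [180.0, -0.0, -91.6]
contact_force: [7.2, 0.3, -11.4]
opening: 0.303
finger_force: 30.0
```

Request:
{"op": "jog_arm", "data": {"series": [[1,-2,0,1,0],[1,-2,0,1,0],[1,-1,0,1,0],[1,-1,0,1,0],[1,-1,0,0,0],[1,-1,0,0,0],[1,-1,0,0,0],[1,0,0,0,0]]}}

```text
time_s: 30.55
tool_pos: [656.2, 121.3, 76.4]
tcp_rot: [-180.0, -0.0, -91.6]
contact_force: [4.8, -2.2, -2.9]
opening: 0.302
finger_force: 30.0
```

Request:
{"op": "jog_arm", "data": {"series": [[1,-1,0,0.7,0],[1,-1,0,0.6,0],[1,-0.7,0,0,0],[1,-0.7,0,0,0],[1,-0.7,0,0,0],[1,-0.7,0,0,0],[1,0,0,0,0],[1,0,0,0,0]]}}

```text
time_s: 31.35
tool_pos: [656.3, 126.4, 76.0]
tcp_rot: [-180.0, 0.0, -91.6]
contact_force: [2.4, -3.1, 5.4]
opening: 0.306
finger_force: 30.0
```

Request:
{"op": "jog_arm", "data": {"series": [[1,-0.7,0,0,0],[1,-0.7,0,0,0],[1,-0.7,0,0,0],[1,-0.7,0,0,0],[1,0,0,0,0],[1,0,0,0,0],[1,0,0,0,0],[1,0,0,0,0]]}}

```text
time_s: 32.15
tool_pos: [656.5, 129.9, 75.6]
tcp_rot: [-180.0, 0.1, -91.6]
contact_force: [0.6, 2.8, 4.9]
opening: 0.303
finger_force: 30.0
```

Request:
{"op": "jog_arm", "data": {"series": [[1,0,0,0.7,0],[1,0,0,0.7,0],[1,0,0,0.7,0],[1,0,0,0.7,0],[1,0,0,0,0],[1,0,0,0,0],[1,0,0,0,0],[1,0,0,0,0]]}}

```text
time_s: 32.95
tool_pos: [656.5, 132.7, 70.9]
tcp_rot: [-179.9, 0.2, -91.6]
contact_force: [4.1, 12.6, -8.1]
opening: 0.301
finger_force: 30.0
```

Request:
{"op": "jog_arm", "data": {"series": [[1,-0.7,0,0.7,0],[1,-0.7,0,0.7,0],[1,-0.6,0,0.7,0],[1,0,0,0.7,0],[1,0,0,0.7,0],[1,0,0,0.5,0],[1,0,0,0,0],[1,0,0,0,0]]}}

```text
time_s: 33.75
tool_pos: [656.5, 133.1, 67.4]
tcp_rot: [-180.0, 0.1, -91.6]
contact_force: [5.1, 6.8, -3.3]
opening: 0.299
finger_force: 30.0
```

Request:
{"op": "jog_arm", "data": {"series": [[0,0,0,0,0],[-0.2,0,0,0,0],[-0.2,0,0,0,0],[-0.2,0,0,0,0],[-0.2,0,0,0,0],[-0.2,0,0,0,0],[-0.2,0,0,-10,0],[-0.2,0,0,-20,0]]}}

```text
time_s: 34.55
tool_pos: [655.2, 130.5, 97.8]
tcp_rot: [179.8, -0.1, -91.6]
contact_force: [0.5, -0.5, -0.1]
opening: 0.6
finger_force: 0.0
```

Request:
{"op": "jog_arm", "data": {"series": [[-0.2,0,0,-40,0],[-0.2,0,0,-20,0],[-0.2,40,0,0,0],[-0.2,45,0,0,0],[-0.2,45,0,0,0],[-0.2,45,0,0,0],[-0.2,45,0,0,0],[-0.2,0,0,0,0]]}}

```text
time_s: 35.35
tool_pos: [649.5, -93.7, 159.5]
tcp_rot: [-180.0, -0.0, -91.9]
contact_force: [-0.3, 0.2, -0.4]
opening: 0.601
finger_force: 0.0
```

```bash
python3 - <<'E'
from h import *
o=get_obs();print(o["tool_pos"],o["time_s"],o["opening"])
a=get_image("top")[150:220,110:250];b=get_image("scene")[180:300,280:430]
for c,n in(("top","knob"),("scene","knob")):
  for r in pinpoint(c,n)[:2]:print(c,np.round(r["centre"],1),round(r["confidence"],2),np.round(onz(c,r["centre"],85),1))
x=cv2.resize(a,None,fx=2.8,fy=2.8,interpolation=cv2.INTER_CUBIC);y=cv2.resize(b,None,fx=2.6,fy=2.6,interpolation=cv2.INTER_CUBIC)
c=np.zeros((320,800,3),np.uint8);c[:x.shape[0],:x.shape[1]]=x;c[:y.shape[0],400:400+y.shape[1]]=y;cv2.imwrite("pics/n4.png",np.clip(c*1.3,0,255).astype(np.uint8))
E
```

```text
[649.45464173 -93.73696844 159.49858377] 35.35 0.6012656800729054
scene [250.3 336.6] 0.49 [659.8 138.3  85. ]
scene [239.  415.2] 0.48 [555.8 285.5  85. ]
```

View pics/n4.png

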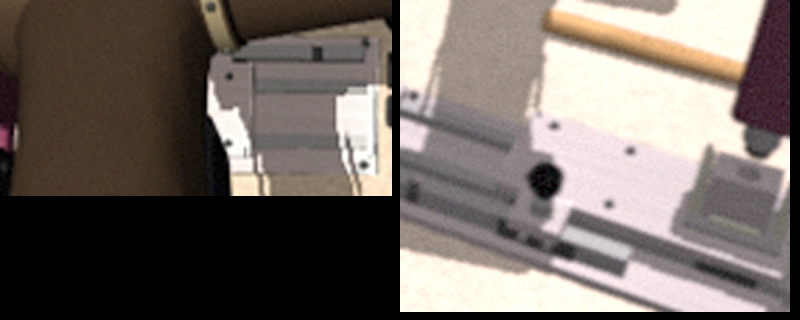

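```bash
python3 -c "
from cell import *
print(hand_in())"
```

```text
the job is handed in; nothing more can be done
None
```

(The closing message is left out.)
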